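# Weigh the scrap pail on the hand scale

## Task

Weigh the scrap pail: take the hand scale off its bracket by the cross handle, catch the pail's wire bail in the hook, and draw it gently straight up until the pail hangs just clear of the table, by about one centimetre, and hold it level and still there for two seconds so that the scale can be read. Then set the pail down softly where it stood, unhook it and hang the scale back in its bracket. Do not drag or tip the pail, touch it with the gripper or arm, run the scale to its stop, or disturb the other tools.

Things in the scene. Friction and masses are not known exactly. Their poses are not given: they have to be found in the camera images.
- scale: Hand spring scale, 0.18 kg, hanging upright in the bracket at the start. Its black cross handle is a bar 28 mm along x, 120 mm along y, 20 mm along z; the origin is the bar's middle, z up. From the bar hangs an aluminium tube 24 mm across, 10 to 92 mm below the origin; from its foot comes a sprung shank with a hook of 4.4 mm wire.
- stretch (a joint): How far the scale's shank is drawn out, in m: 0 unloaded, end stop at 0.070. The spring takes 160 N/m (6.25 mm for each N on the hook). Drawing out lowers the hook from the tube by the same amount.
- hook_seat (a point): The hook's seat: upper face of its bend, where the bail bears. Axes as the scale's. Unloaded it is 149 mm straight below the scale's origin; the hook's underside is 4.4 mm lower. The hook lies in the scale's xz plane; its straight back stands 13 mm to -x of the seat and rises 42 mm above it; its mouth opens to +x.
- hook_point (a point): Top of the hook's point: 15 mm to +x of the seat and 19 mm above it. The gap between point and back is about 23 mm.
- bracket: Fixed dark steel stand, left or right on the table. Origin on the table below the middle of the hung handle; x points from the open mouth to the post. Foot 190 x 120 x 12 mm (60 mm to -x, 130 mm to +x); post at +100 mm, 165 mm high. Two tines 10 mm wide along x, 45 mm either side, tops at 165 mm, carry the scale's bar, which lies along y.
- rest (a point): On the bracket: where the middle of the scale's handle rests, 175 mm above the table, between stops 6 mm high on the tines; at the start the scale's x is the bracket's x. Lift the scale 10 mm or more and it comes out upward or towards the bracket's -x.
- pail: Tapered sheet-steel scrap pail with brass and copper offcuts, loose; 76 mm across at the bottom, 90 mm at the rim, 60 mm high; origin at the centre of its underside, z up. Its weight is not known (0.33 to 0.95 kg in all). A bail of 4.4 mm wire, 102 mm wide, is riveted to two ears on the pail's y axis.
- rivets (a point): On the pail's axis, midway between the bail's rivets, 52 mm up. Upright, the bail's middle is 58 mm above this; it is level for 16 mm, sloping to both sides. It turns about the pail's y on stiff rivets (0.4 N at its middle swings it) and was left leaning anywhere up to 26 degrees to +x or -x (25 mm); the lean is not measured: see or feel it.
- hammer: Chasing hammer, 240 mm long, 62 mm wide, 32 mm high, lying along its x; a bystander, as are the following.
- punch_a: Steel chasing punch, 110 x 8 x 8 mm, lying along its x.
- punch_b: Another one.
- punch_cup: Dark iron cup with upright punches, 60 mm across, about 130 mm high; origin under its centre.
- dapping_block: Steel dapping cube, 55 mm; origin under its centre.
- polish_tin: Closed round tin, 70 mm across, 50 mm high; origin under its centre.
- pliers: Pliers, 145 mm long, 12 mm high, lying along its x.
Things that resemble listed ones, but are neither listed nor needed, are in the scene too. Several things have the shape of the scale; the one meant has the colours described above.

How it is judged:
By the outcome, as a careful person would: the job done as asked, in the order asked, and still so for the second after the job is handed in, with the robot touching nothing.
It also fails if it takes over 72 s, if anything falls off the work surface, if the arm or the gripper's body presses on something with over 40 N, if the wrist force passes 120 N, or if a joint passes its speed limit or range.

## Robot

A 6-joint arm with a two-finger parallel gripper is mounted at the origin on the work surface. World frame = base frame: x ahead of the robot, y to its left, z up, the work surface at z = 0. Lengths are in m, angles in rad, forces in N, time in s.
With the tool pointing down it reaches from about 0.3 to 0.875 m from the base axis. Payload 6.4 kg.
Tool frame: the origin (TCP) lies midway between the tips of the shut fingers; the grasp point (between the pads) lies 19 mm behind it (grasp_offset is the distance from the TCP to the grasp point, in m); z points along the fingers, y is the line along which they close (so a half turn about z gives the same grasp; the last joint's range is limited). The gripper opens to 85 mm and grips with 20 to 120 N. Pads are 22 mm wide; open, the fingers measure 114 mm over their backs; the gripper's body (76 mm by 85 mm) begins 54 mm behind the grasp point. The pads swing forward as they close: fully open they stand 13 mm farther back than shut.
Start: joints at [1.124, 0.181, 1.607, -0, 1.354, -0.206], TCP at [0.137, 0.558, 0.231] pointing down, gripper open.
Joint ranges: [-2.99, 2.99], [-0.89, 2.07], [0.3, 2.58], [-1.14, 4.28], [0, 2.63], [-3.12, 3.12]. Speed limits (rad/s): [2.57, 2.57, 3.01, 3.14, 3.14, 3.14].

## Interface

Orientations are given as a unit quaternion [w, x, y, z].
In Python, from bench import * gives the robot as it stands. The module is installed in compiled form; this text tells all that it offers.
- The arm moves only by the tool servo_tool, never from a script. Its argument "commands" is text: rows parted by semicolons, each of 7 numbers parted by spaces: the turn, a rotation vector about the tool's x, y, z in rad, then the shift along the tool's x, y, z in mm, then the opening, from 0 (shut) to 1 (fully open). In form: wx wy wz dx dy dz claw; .... A call has 1 to 5 rows; each row shifts and turns the commanded pose from where the row before left it, along the tool's axes as they then stand; what a row does not reach is not made up. A row lasts 1/8 s, in which the tool goes at most 62.5 mm and 10.7 degrees, less where a joint would pass 70% of its speed; a pose out of reach is approached as far as the arm can. A call with a gripper value outside its range is refused whole. The fingers move at their own pace and stop on an object; the grip force is fixed at half the most. Time passes only in rows, so rows that do not move let the fingers close. It gives the time, the measured TCP pose, the force, the opening and the grip force at its end, in the units of the state.
- get_obs(): the state, without advancing time (a new reading comes with each control period).
- camera(name): name is "side" or "top"; returns the picture (400x640x3 uint8, blue, green, red); there is no depth.
- calibration(name): a dict with "fx", "fy", "cx", "cy" (pixels), "R" (3x3) and "t" (3): a world point X has camera coordinates R X + t. Camera axes: x right, y down, z forward; pixel columns grow to the right and rows downward; lengths in m; the calibration is good to about 2 mm. A picture is of the moment at which its call begins. calibration takes no time and is no camera call.
- hand_in(): hands the job in; it is judged then, once.
The state is a dict: "time_s": time; "q": joint angles; "dq": joint speeds; "joint_efforts": joint torques, N m; "eef_pos": TCP position; "eef_rot": TCP orientation; "wrist_force": force on the tool from outside, world axes, zero at the start; "torque": the same for the moment, N m; "opening": opening from 0.0 (shut) to 1.0 (fully open); "grasp_force": force on a finger pad.
Only numpy, scipy, OpenCV 4.12 (cv2) and the standard library are available. Lean on these libraries where they do the work, as an engineer would, in place of code of your own. Each camera call takes 0.05 s, during which the arm holds its last target. There are 200 camera calls.

## Working session

There is one attempt and no reset: what is moved stays moved. The work goes in short steps, Python scripts to look and compute and a tool call to move; the robot and the scene stay as the last step left them, time stands still between calls to the robot, and variables do not carry over. Pictures are saved under pics/ and viewed, at most 10 in all, crops included, and the job is handed in when it is done.

Besides the shell and the picture viewer there is one more tool, called as name(argument=value, ...) on one line, values as JSON. servo_tool: Moves the arm, as the interface text tells. Its arguments: {"type":"object","properties":{"commands":{"type":"string"}},"required":["commands"]}

```bash
mkdir -p pics; cat > h.py <<'E'
from bench import *
import numpy as np, cv2
def ray(n,u,v):
    c=calibration(n);R=np.array(c["R"]);t=np.array(c["t"])
    d=R.T@np.array([(u-c["cx"])/c["fx"],(v-c["cy"])/c["fy"],1.]);return -R.T@t,d
def onz(n,u,v,z):
    o,d=ray(n,u,v);return o+d*(z-o[2])/d[2]
def two(p,q):
    o1,d1=ray("top",*p);o2,d2=ray("side",*q)
    s=np.linalg.lstsq(np.c_[d1,-d2],o2-o1,rcond=None)[0]
    a=o1+s[0]*d1;b=o2+s[1]*d2;return (a+b)/2,np.linalg.norm(a-b)
def proj(n,X):
    c=calibration(n);p=np.array(c["R"])@np.array(X)+np.array(c["t"]);return c["fx"]*p[0]/p[2]+c["cx"],c["fy"]*p[1]/p[2]+c["cy"]
E
python3 - <<'E'
from h import *
for n in("top","side"):
    cv2.imwrite(f"pics/{n}0.png",camera(n)); c=calibration(n);print(n,c["fx"],np.round(c["R"],3).tolist(),np.round(-np.array(c["R"]).T@c["t"],3))
o=get_obs();print(o["time_s"],o["eef_rot"],o["eef_pos"],o["opening"])
E
```

```text
top 453.33094653245934 [[0.004, -1.0, -0.014], [-0.992, -0.002, -0.127], [0.126, 0.015, -0.992]] [ 0.36  -0.013  1.231]
side 427.46262982957114 [[-0.99, -0.137, -0.005], [-0.084, 0.632, -0.77], [0.109, -0.762, -0.638]] [0.374 0.852 0.845]
0.1 [-2.63183059e-04  1.20114998e-01  9.92759683e-01 -7.27409901e-04] [0.13690112 0.55797721 0.23049668] 0.9998578948498573
```

View pics/top0.png

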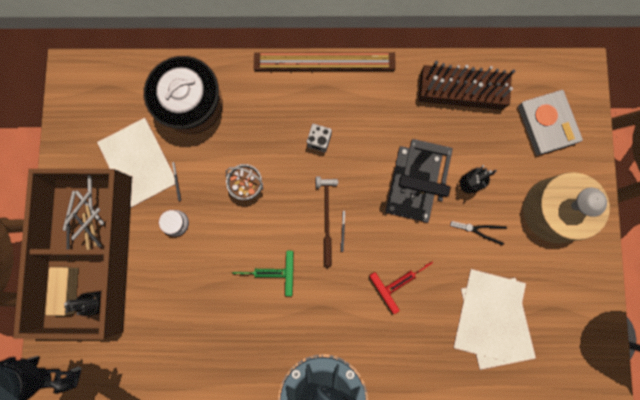

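View pics/side0.png

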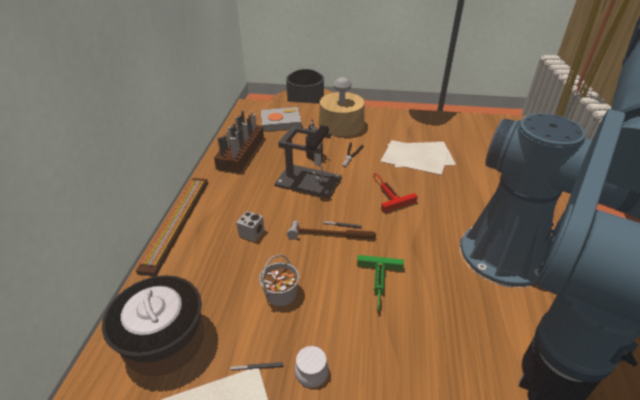

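Top view: bracket with black bar at about (425,186), pail at (244,183); the coloured scales on the table are decoys. Side view: bracket at (305,160), pail at (280,280) with its bail visible above. Next, enlarged crops.

```bash
python3 - <<'E'
from h import *
t=cv2.imread("pics/top0.png");s=cv2.imread("pics/side0.png")
cr=[(t,375,125,95),(t,200,140,95),(s,262,110,95),(s,235,235,95)]
im=[cv2.resize(a[y:y+int(w*.75),x:x+w],(400,300),interpolation=cv2.INTER_CUBIC) for a,x,y,w in cr]
cv2.imwrite("pics/c1.png",np.vstack([np.hstack(im[:2]),np.hstack(im[2:])]))
E
```

```text
(no output)
```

View pics/c1.png

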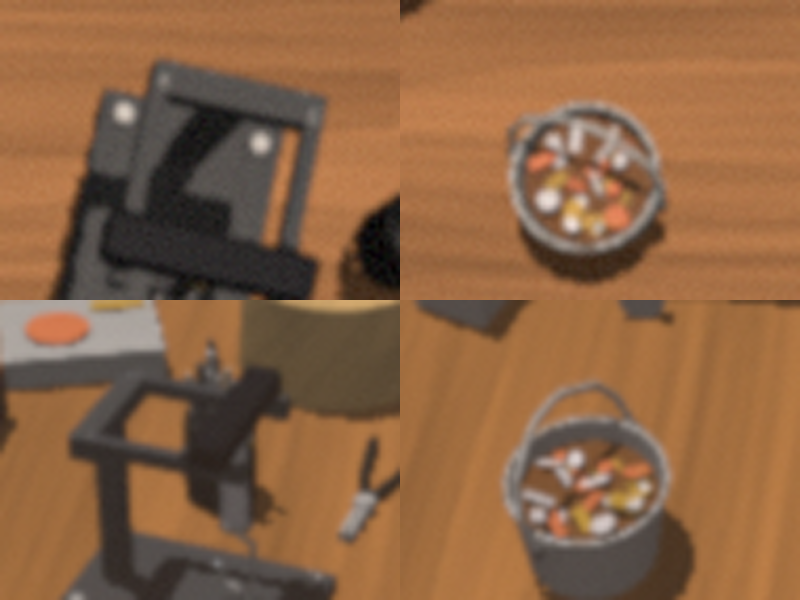

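Crops: the bar in the top view is centred near pixel (425,185), yawed about -14°. The pail's ears sit upper left and lower right in the top view, so its yaw is about -26°. Zooming on the bail.

```bash
python3 - <<'E'
from h import *
acc={}
for n in("top","side"): acc[n]=np.mean([camera(n).astype(float) for _ in range(4)],0)
for n in acc: np.save(n+".npy",acc[n])
t=acc["top"];s=acc["side"]
def g(a,x,y,w,h,k): 
    b=np.clip(a[y:y+h,x:x+w]*1.5,0,255).astype(np.uint8); return cv2.resize(b,(w*k,h*k),interpolation=cv2.INTER_CUBIC)
cv2.imwrite("pics/c2.png",np.hstack([g(t,220,155,50,60,8),g(s,255,250,50,60,8)]))
# bar
def bl(z,pts): return [np.round(onz("top",375+u/4.21,125+v/4.225,z),4) for u,v in pts]
for z in(.185,): 
    for p in bl(z,[(108,208),(318,262),(103,250),(310,300),(210,253)]): print(p)
for p in [(519,130),(657,195)]: print("ear",onz("top",200+(p[0]-400)/4.21,140+p[1]/4.225,.052))
E
```

```text
[ 0.5598 -0.1818  0.185 ]
[ 0.5297 -0.297   0.185 ]
[ 0.5362 -0.1786  0.185 ]
[ 0.5086 -0.292   0.185 ]
[ 0.5347 -0.2377  0.185 ]
ear [0.59394731 0.25280486 0.052     ]
ear [0.55275254 0.16479637 0.052     ]
```

View pics/c2.png

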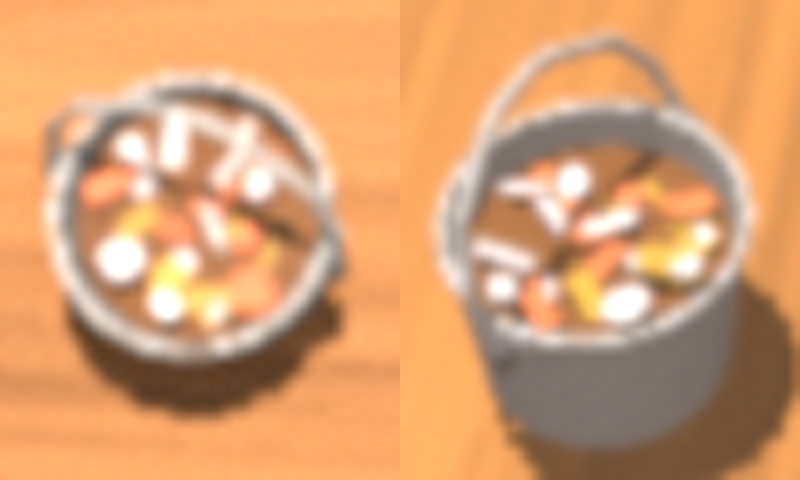

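```bash
python3 - <<'E'
from h import *
print("rim",onz("top",220+190/8-.5,155+217/8-.5,.06), "L/R", onz("top",220+45/8-.5,155+217/8,.06)-onz("top",220+335/8-.5,155+217/8,.06))
print("rimside",onz("side",255+(597-400)/8-.5,250+225/8-.5,.06))
for z in(.1,.104,.107,.110):
    X=onz("side",255+190/8-.5,250+43/8-.5,z);u=proj("top",X);print(z,X.round(4),((np.array(u)+.5-[220,155])*8).round())
for p in [(150,105),(190,115),(215,122),(240,135)]:
    print(p,onz("top",220+p[0]/8-.5,155+p[1]/8-.5,.106).round(4))
for p in [(50,135),(338,255)]: print("ear",onz("top",220+p[0]/8-.5,155+p[1]/8-.5,.052))
E
```

```text
rim [0.56341489 0.21066502 0.06      ] L/R [-0.00013904  0.09542009  0.        ]
rimside [0.5641411  0.21028784 0.06      ]
0.1 [0.5711 0.1752 0.1   ] [279. 172.]
0.104 [0.57   0.1788 0.104 ] [265. 173.]
0.107 [0.5693 0.1816 0.107 ] [255. 173.]
0.11 [0.5685 0.1843 0.11  ] [244. 174.]
(150, 105) [0.5914 0.2155 0.106 ]
(190, 115) [0.5882 0.2027 0.106 ]
(215, 122) [0.5859 0.1947 0.106 ]
(240, 135) [0.5818 0.1867 0.106 ]
ear [0.59230556 0.25945127 0.052     ]
ear [0.55216459 0.16292036 0.052     ]
```

```bash
python3 - <<'E'
from h import *
S=np.array([(480,140),(500,100),(530,70),(560,50),(590,43),(615,38),(650,65),(680,105)],float)
S=np.c_[255+(S[:,0]-400)/8-.5,250+S[:,1]/8-.5]
Sd=np.vstack([np.linspace(a,b,20) for a,b in zip(S,S[1:])])
C=np.array([.5635,.2105,.052]);a=np.deg2rad(-24);ex=np.array([np.cos(a),np.sin(a),0]);ey=np.array([-np.sin(a),np.cos(a),0])
for p in [(70,115),(100,100),(130,102),(160,106),(190,115),(215,122),(240,135),(260,148),(280,165),(305,195)]:
    q=(220+p[0]/8-.5,155+p[1]/8-.5)
    r=[two(q,s) for s in Sd];i=np.argmin([e for _,e in r]);X=r[i][0]
    d=X-C;print(p,X.round(4),round(r[i][1]*1e3,1),"side",Sd[i].round(1),"pail xyz",(np.array([d@ex,d@ey,d[2]])*1e3).round(1))
E
```

```text
(70, 115) [0.582  0.234  0.1362] 0.0 side [266.7 262.5] pail xyz [ 7.3 29.  84.2]
(100, 100) [0.5906 0.2294 0.1151] 1.0 side [264.5 267. ] pail xyz [17.  28.3 63.1]
(130, 102) [0.592  0.2215 0.1077] 0.0 side [264.8 266.5] pail xyz [21.5 21.7 55.7]
(160, 106) [0.5909 0.2121 0.1072] 0.1 side [266.2 263.6] pail xyz [24.3 12.6 55.2]
(190, 115) [0.588  0.2025 0.1072] 0.1 side [268.4 260.6] pail xyz [25.6  2.7 55.2]
(215, 122) [0.5862 0.195  0.1047] 0.1 side [270. 259.] pail xyz [27.1 -4.9 52.7]
(240, 135) [0.5824 0.1872 0.1032] 0.2 side [272.3 257.2] pail xyz [ 26.7 -13.6  51.2]
(260, 148) [0.5783 0.1809 0.1022] 0.0 side [274.7 255.7] pail xyz [ 25.5 -21.   50.2]
(280, 165) [0.5736 0.175  0.0987] 0.1 side [277.3 255.1] pail xyz [ 23.6 -28.3  46.7]
(305, 195) [0.5646 0.1676 0.0939] 0.3 side [281.8 254.6] pail xyz [ 18.4 -38.7  41.9]
```

The bail middle triangulates to about (0.587, 0.199, 0.105), which is 25 mm to the pail's +x and 53 mm above the rivets, so it leans about 26° to +x. The bar is at (0.534, -0.237), yaw -14°. I'll turn the tool so its y lies along the scale's x, and rise.

servo_tool(commands="0 0 0.175 0 0 -10 1;0 0 0.175 0 0 -10 1;0 0 0.175 0 0 -10 1;0 0 0.175 0 0 -10 1;0 0 0.175 0 0 -10 1")

```text
time_s: 1.12
eef_pos: [0.1371, 0.5584, 0.2817]
eef_rot: [-0.0, 0.532, 0.847, 0.0]
wrist_force: [0.0, -0.6, -0.8]
opening: 1.0
grasp_force: 0.0
```

servo_tool(commands="0 0 0.175 0 0 -10 1;0 0 0.175 0 0 -10 1;0 0 0.175 0 0 -10 1;0 0 0.171 0 0 0 1")

```text
time_s: 1.62
eef_pos: [0.1373, 0.5589, 0.3125]
eef_rot: [-0.0, 0.789, 0.615, 0.001]
wrist_force: [0.2, 0.4, -0.5]
opening: 1.004
grasp_force: 0.0
```

```bash
cat >> h.py <<'E'
from scipy.spatial.transform import Rotation as Ro
def go(x,y,z,yaw=None):
    "shift (mm) in tool axes from the present pose to TCP x,y,z, and wz"
    o=get_obs();w,a,b,c=o["eef_rot"];R=Ro.from_quat([a,b,c,w]).as_matrix()
    d=R.T@(np.array([x,y,z])-o["eef_pos"])*1e3
    ang=np.arctan2(R[1,1],R[0,1]);print("t",round(o["time_s"],2),"tcp",np.round(o["eef_pos"],4),"yawdeg",round(np.degrees(ang),2),"z",R[:,2].round(4),"F",np.round(o["wrist_force"],2),"open",round(o["opening"],3),"shift",d.round(1),"wz",None if yaw is None else round(float(ang-np.radians(yaw)),4))
E
python3 -c "
from h import *
go(.5336,-.2374,.30,-14.2)"
```

```text
t 1.62 tcp [0.1373 0.5589 0.3125] yawdeg -14.13 z [ 8.0e-04  1.8e-03 -1.0e+00] F [ 0.21  0.37 -0.54] open 1.004 shift [-675.5  578.7   11.4] wz 0.0012
```

servo_tool(commands="0 0 0 -42 36 0 1;0 0 0 -42 36 0 1;0 0 0 -42 36 0 1;0 0 0 -42 36 0 1;0 0 0 -42 36 0 1")

```text
time_s: 2.25
eef_pos: [0.2622, 0.31, 0.3115]
eef_rot: [0.0, 0.787, 0.617, 0.0]
wrist_force: [0.5, -0.1, 1.0]
opening: 1.002
grasp_force: 0.0
```

servo_tool(commands="0 0 0 -42 36 0 1;0 0 0 -42 36 0 1;0 0 0 -42 36 0 1;0 0 0 -42 36 0 1;0 0 0 -42 36 0 1")

```text
time_s: 2.88
eef_pos: [0.387, 0.0629, 0.3117]
eef_rot: [0.0, 0.787, 0.617, 0.001]
wrist_force: [0.3, -0.2, 0.4]
opening: 0.999
grasp_force: 0.0
```

servo_tool(commands="0 0 0 -42 36 0 1;0 0 0 -42 36 0 1;0 0 0 -42 36 0 1;0 0 0 -42 36 0 1;0 0 0 0 0 0 1")

```text
time_s: 3.5
eef_pos: [0.4869, -0.1361, 0.3106]
eef_rot: [-0.0, 0.788, 0.615, -0.0]
wrist_force: [-0.4, 0.4, -0.4]
opening: 0.999
grasp_force: 0.0
```

```bash
python3 -c "
from h import *
go(.5336,-.2374,.26,-14.2)
s=np.load('side.npy');t=np.load('top.npy')
g=lambda a,x,y: cv2.resize(np.clip(a[y:y+60,x:x+66]*2,0,255).astype(np.uint8),(396,360),interpolation=cv2.INTER_CUBIC)
cv2.imwrite('pics/c3.png',np.hstack([g(t,392,150),g(s,275,115)]))
"
```

```text
t 3.5 tcp [ 0.4869 -0.1361  0.3106] yawdeg -14.04 z [-1.e-03 -1.e-04 -1.e+00] F [-0.42  0.37 -0.44] open 0.999 shift [-86.9  69.9  50.5] wz 0.0027
```

View pics/c3.png

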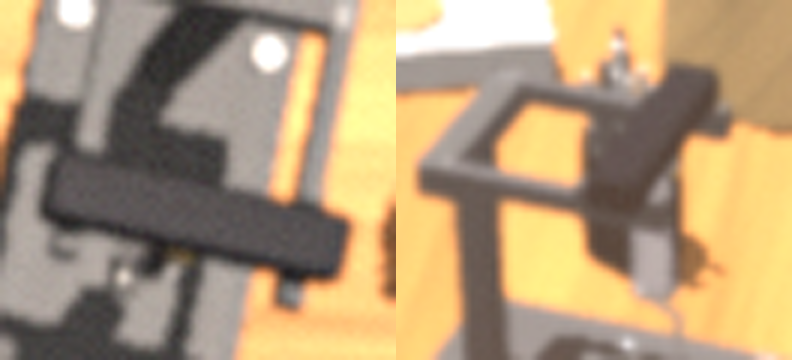

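The bar's top face is centred at (425,184.2), giving (0.536, -0.2375). Approaching.

servo_tool(commands="0 0 0 -43 36 0 1;0 0 0 -43 36 0 1;0 0 0 0 0 40 1;0 0 0 0 0 40 1;0 0 0 0 0 0 1")

```text
time_s: 4.12
eef_pos: [0.5335, -0.2315, 0.2279]
eef_rot: [-0.004, 0.787, 0.617, -0.001]
wrist_force: [-0.5, -0.5, 0.3]
opening: 0.998
grasp_force: 0.0
```

servo_tool(commands="0 0 0 0 0 25 1;0 0 0 0 0 25 1;0 0 0 0 0 15 1;0 0 0 0 0 10 1;0 0 0 0 0 0 1")

```text
time_s: 4.75
eef_pos: [0.5357, -0.2334, 0.1565]
eef_rot: [-0.0, 0.787, 0.617, -0.0]
wrist_force: [-0.3, -0.1, -0.5]
opening: 0.999
grasp_force: 0.0
```

```bash
python3 -c "
from h import *
go(.536,-.2375,.155,-14.2)
import bench;print([x for x in dir(bench) if x[0]!='_'])
cv2.imwrite('pics/s1.png',np.hstack([cv2.resize(camera(n)[y:y+120,x:x+130],(390,360)) for n,x,y in(('side',245,60),('top',360,120))]))
"
```

```text
t 4.75 tcp [ 0.5357 -0.2334  0.1565] yawdeg -13.8 z [-1.e-04  1.e-04 -1.e+00] F [-0.28 -0.14 -0.53] open 0.999 shift [-3.9  1.3  1.5] wz 0.007
['MotionError', 'calibration', 'camera', 'get_obs', 'grasp_offset', 'hand_in']
```

View pics/s1.png

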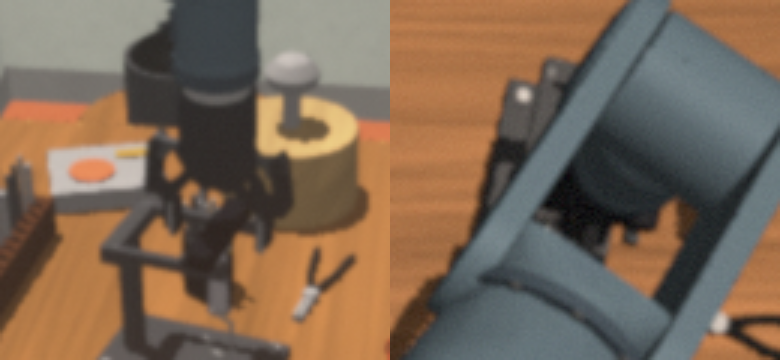

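The open fingers straddle the bar, with nothing touched. Trim and close.

servo_tool(commands="0 0 0 -4 1 1 1;0 0 0 0 0 0 0.5;0 0 0 0 0 0 0.2;0 0 0 0 0 0 0;0 0 0 0 0 0 0")

```text
time_s: 5.48
eef_pos: [0.5358, -0.2378, 0.1555]
eef_rot: [0.0, 0.787, 0.617, 0.0]
wrist_force: [0.3, -0.7, 0.7]
opening: 0.317
grasp_force: 59.8
```

servo_tool(commands="0 0 0 0 0 0 0;0 0 0 0 0 0 0;0 0 0 0 0 0 0")

```text
time_s: 5.85
eef_pos: [0.5358, -0.2377, 0.1555]
eef_rot: [0.0, 0.787, 0.617, 0.0]
wrist_force: [-0.0, -0.9, 1.8]
opening: 0.317
grasp_force: 59.8
```

Gripped; 28 mm matches the opening of 0.317. Return pose: TCP (0.5358, -0.2378, 0.1555), yaw -13.8°. Lifting straight out.

servo_tool(commands="0 0 0 0 0 -5 0;0 0 0 0 0 -10 0;0 0 0 0 0 -15 0;0 0 0 0 0 -20 0;0 0 0 0 0 -25 0")

```text
time_s: 6.48
eef_pos: [0.5355, -0.2376, 0.2315]
eef_rot: [-0.0, 0.787, 0.617, -0.0]
wrist_force: [-0.4, -0.2, -2.2]
opening: 0.315
grasp_force: 59.2
```

servo_tool(commands="0 0 0 0 0 -25 0;0 0 0 0 0 -25 0;0 0 0 0 0 -20 0;0 0 0 0 0 -15 0;0 0 0 0 0 0 0")

```text
time_s: 7.1
eef_pos: [0.5361, -0.2381, 0.3171]
eef_rot: [0.001, 0.787, 0.617, 0.0]
wrist_force: [0.2, 0.0, -2.8]
opening: 0.313
grasp_force: 59.3
```

```bash
python3 -c "
from h import *
go(.560,.2119,.316,-20)"
```

```text
t 7.1 tcp [ 0.5361 -0.2381  0.3171] yawdeg -13.81 z [ 0.0025 -0.0018 -1.    ] F [ 0.22  0.05 -2.78] open 0.313 shift [ 4.427e+02 -8.420e+01  4.000e-01] wz 0.1081
```

servo_tool(commands="0 0 0 15 -3 0 0;0 0 0 30 -6 0 0;0 0 0 40 -8 0 0;0 0 0 45 -9 0 0;0 0 0 45 -9 0 0")

```text
time_s: 7.72
eef_pos: [0.5425, -0.0569, 0.314]
eef_rot: [-0.001, 0.787, 0.617, -0.0]
wrist_force: [0.5, -1.3, -2.1]
opening: 0.321
grasp_force: 59.2
```

servo_tool(commands="0 0 0 45 -9 0 0;0 0 0 45 -8 0 0;0 0 0 45 -8 0 0;0 0 0 45 -8 0 0;0 0 0 40 -8 0 0")

```text
time_s: 8.35
eef_pos: [0.5548, 0.1666, 0.314]
eef_rot: [-0.001, 0.787, 0.617, -0.001]
wrist_force: [-0.1, -0.2, -1.4]
opening: 0.318
grasp_force: 59.2
```

servo_tool(commands="0 0 0 30 -5 0 0;0 0 0 18 -3 0 0;0 0 0.054 0 0 0 0;0 0 0.054 0 0 0 0;0 0 0 0 0 0 0")

```text
time_s: 8.98
eef_pos: [0.5593, 0.2125, 0.3146]
eef_rot: [-0.0, 0.819, 0.574, -0.001]
wrist_force: [0.0, 0.3, -2.1]
opening: 0.315
grasp_force: 59.3
```

```bash
python3 -c "
from h import *
go(.560,.2119,.2045,-20)
cv2.imwrite('pics/s2.png',np.hstack([cv2.resize(camera(n)[y:y+150,x:x+100],(400,600),interpolation=cv2.INTER_CUBIC) for n,x,y in(('side',235,170),('top',195,100))]))
X=np.array([.560,.2119,.166]);print(proj('side',X),proj('top',X))
"
```

```text
t 8.97 tcp [0.5593 0.2125 0.3146] yawdeg -19.98 z [-1.3e-03 -3.0e-04 -1.0e+00] F [ 0.01  0.3  -2.09] open 0.315 shift [ -0.2   0.9 110.1] wz 0.0003
(np.float64(277.674084103793), np.float64(246.88973951365764)) (np.float64(234.4696690716181), np.float64(175.44553899391354))
```

View pics/s2.png

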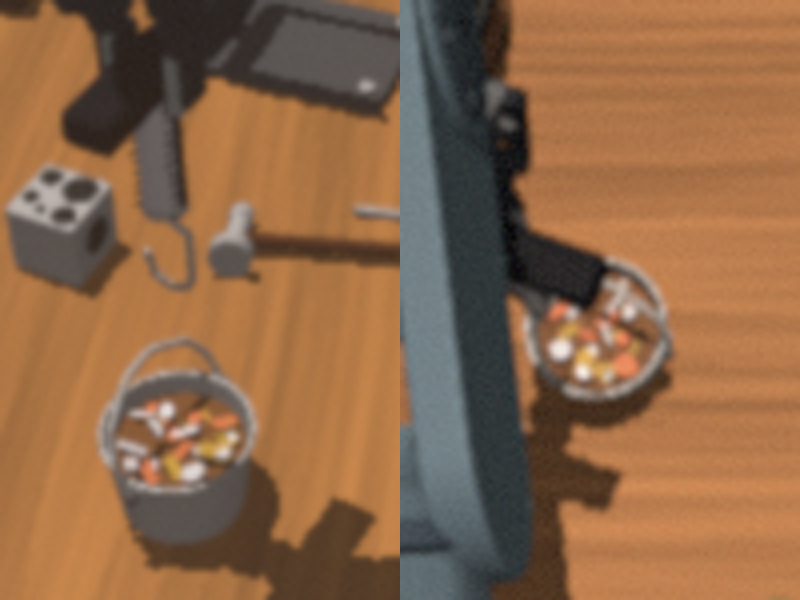

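The hook (lowest point at side pixel (279.5,242)) hangs open to +x over the pail's centre. The bail is undisturbed and the hook will pass 8 mm to its -x side. Descending in stages.

servo_tool(commands="0 0 0 0 1 15 0;0 0 0 0 0 20 0;0 0 0 0 0 20 0;0 0 0 0 0 15 0;0 0 0 0 0 0 0")

```text
time_s: 9.7
eef_pos: [0.5597, 0.2119, 0.2432]
eef_rot: [-0.001, 0.819, 0.574, -0.002]
wrist_force: [0.3, 0.3, -1.7]
opening: 0.312
grasp_force: 59.2
```

servo_tool(commands="0 0 0 0 0 10 0;0 0 0 0 0 10 0;0 0 0 0 0 10 0;0 0 0 0 0 8 0;0 0 0 0 0 0 0")

```text
time_s: 10.32
eef_pos: [0.5602, 0.2121, 0.2063]
eef_rot: [-0.0, 0.819, 0.574, -0.001]
wrist_force: [-0.6, -0.3, -1.3]
opening: 0.317
grasp_force: 59.3
```

```bash
python3 -c "
from h import *
go(.5638+.022*.94,.2105-.022*.342,.2045,-20)
cv2.imwrite('pics/s3.png',cv2.resize(camera('side')[220:310,235:325],(540,540),interpolation=cv2.INTER_CUBIC))
"
```

```text
t 10.32 tcp [0.5602 0.2121 0.2063] yawdeg -19.99 z [-1.7e-03 -3.0e-04 -1.0e+00] F [-0.62 -0.3  -1.32] open 0.317 shift [-0.3 26.   1.7] wz 0.0001
```

View pics/s3.png

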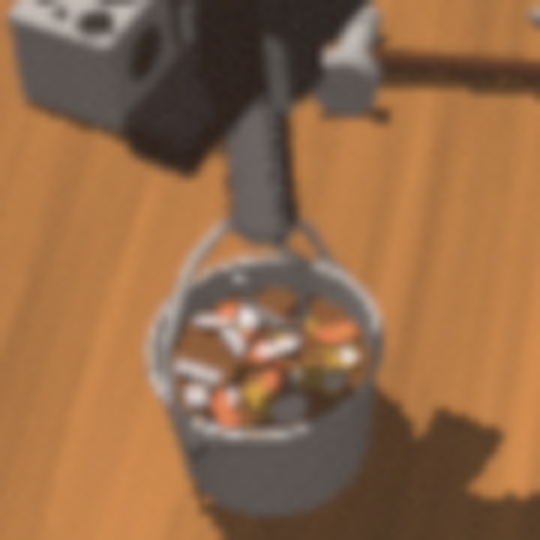

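The tube foot is over the pail and the bail looks undisturbed; the hook point shows at about (237,275) in the crop, below the bail. Sweeping +x under the bail, then raising part way.

servo_tool(commands="0 0 0 0 3 2 0;0 0 0 0 5 0 0;0 0 0 0 6 0 0;0 0 0 0 6 0 0;0 0 0 0 6 0 0")

```text
time_s: 11.0
eef_pos: [0.5857, 0.2031, 0.2053]
eef_rot: [0.0, 0.819, 0.574, 0.0]
wrist_force: [0.1, -1.1, -1.6]
opening: 0.319
grasp_force: 59.3
```

servo_tool(commands="0 0 0 0 0 -4 0;0 0 0 0 0 -4 0;0 0 0 0 0 -4 0;0 0 0 0 0 -4 0;0 0 0 0 0 0 0")

```text
time_s: 11.62
eef_pos: [0.5854, 0.2034, 0.2219]
eef_rot: [0.0, 0.819, 0.574, 0.0]
wrist_force: [0.1, 0.0, -1.8]
opening: 0.316
grasp_force: 59.2
```

```bash
python3 -c "
from h import *
go(.5638,.2105,.230,-20)
cv2.imwrite('pics/s4.png',cv2.resize(camera('side')[220:310,235:325],(540,540),interpolation=cv2.INTER_CUBIC))
"
```

```text
t 11.62 tcp [0.5854 0.2034 0.2219] yawdeg -19.99 z [ 1.e-03  1.e-04 -1.e+00] F [ 0.15  0.04 -1.83] open 0.316 shift [ -0.7 -22.7  -8.1] wz 0.0002
```

View pics/s4.png

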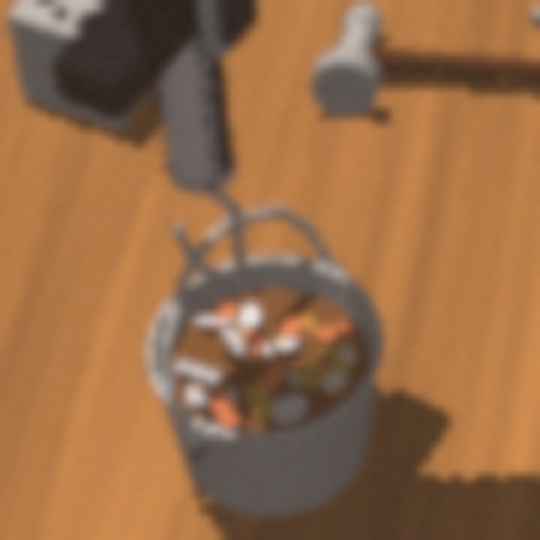

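The bail is now between the hook point (178,228) and its back (240,235). Drawing it upright with a small overshoot, then back over the pail's axis.

servo_tool(commands="0 0 0 0 -5 -3 0;0 0 0 0 -7 -2 0;0 0 0 0 -7 -2 0;0 0 0 0 -7 -1 0;0 0 0 0 -6 0 0")

```text
time_s: 12.3
eef_pos: [0.5546, 0.2145, 0.2294]
eef_rot: [0.0, 0.819, 0.574, 0.0]
wrist_force: [-0.0, 0.2, -1.6]
opening: 0.318
grasp_force: 59.2
```

servo_tool(commands="0 0 0 0 0 0 0;0 0 0 -1 3 0 0;0 0 0 0 3 0 0;0 0 0 0 3 0 0;0 0 0 0 0 0 0")

```text
time_s: 12.92
eef_pos: [0.5635, 0.21, 0.2292]
eef_rot: [-0.0, 0.819, 0.573, -0.0]
wrist_force: [-0.0, 0.3, -2.4]
opening: 0.314
grasp_force: 59.3
```

```bash
python3 -c "
from h import *
go(.5638,.2105,.237,-20)
cv2.imwrite('pics/s5.png',cv2.resize(camera('side')[220:310,235:325],(540,540),interpolation=cv2.INTER_CUBIC))
"
```

```text
t 12.93 tcp [0.5635 0.21   0.2292] yawdeg -20.02 z [-1.e-04 -0.e+00 -1.e+00] F [-0.02  0.29 -2.42] open 0.314 shift [ 0.6  0.1 -7.8] wz -0.0004
```

View pics/s5.png

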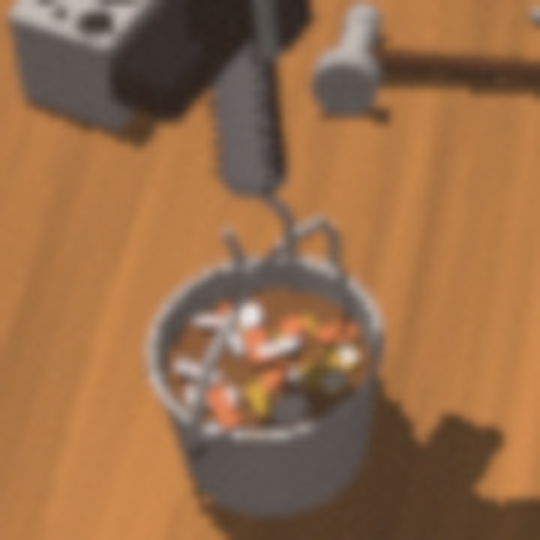

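The bail stands upright in the hook between the point (232,240) and the back (290,235). My picture views are used up, so from here I track numerically: optical flow on the pail against a baseline, plus wrist force.

```bash
cat >> h.py <<'E'
def side(k=3): return np.mean([cv2.cvtColor(camera("side"),cv2.COLOR_BGR2GRAY).astype(float) for _ in range(k)],0).astype(np.uint8)
def track():
    b=cv2.imread("base.png",0);n=side();m=np.zeros_like(b);m[275:290,268:290]=255;m[288:304,270:294]=255
    p=cv2.goodFeaturesToTrack(b,14,.02,3,mask=m)
    q,s,_=cv2.calcOpticalFlowPyrLK(b,n,p,None,winSize=(11,11),maxLevel=2);ok=s.ravel()>0
    d=(q-p)[ok,0];A,inl=cv2.estimateAffinePartial2D(p[ok],q[ok],ransacReprojThreshold=.5)
    print("flow median",np.median(d,0).round(2),"iqr",(np.percentile(d,75,0)-np.percentile(d,25,0)).round(2),"rot deg",round(float(np.degrees(np.arctan2(A[1,0],A[0,0]))),2),"inl",int(inl.sum()),"/",len(d))
E
python3 -c "
from h import *
cv2.imwrite('base.png',side());track()
a=np.array(proj('side',[.5638,.2105,.03]));b=np.array(proj('side',[.5638,.2105,.04]));print('10mm up:',b-a)
print('10mm x_p',np.array(proj('side',[.5732,.2071,.03]))-a)"
```

```text
flow median [0.01 0.  ] iqr [0.02 0.01] rot deg -0.01 inl 14 / 14
10mm up: [-0.26668095 -2.68224016]
10mm x_p [-3.51805261 -1.51484983]
```

servo_tool(commands="0 0 0 0 0 -2 0;0 0 0 0 0 -2 0;0 0 0 0 0 -2 0;0 0 0 0 0 -2 0;0 0 0 0 0 -2 0")

```text
time_s: 13.9
eef_pos: [0.5632, 0.2102, 0.2394]
eef_rot: [0.0, 0.819, 0.574, -0.0]
wrist_force: [0.3, 0.2, -3.0]
opening: 0.323
grasp_force: 59.3
```

servo_tool(commands="0 0 0 0 0 -2 0;0 0 0 0 0 -2 0;0 0 0 0 0 -2 0;0 0 0 0 0 -2 0;0 0 0 0 0 -2 0")

```text
time_s: 14.52
eef_pos: [0.5631, 0.2102, 0.2492]
eef_rot: [-0.0, 0.819, 0.574, -0.0]
wrist_force: [0.6, -0.2, -4.1]
opening: 0.315
grasp_force: 59.1
```

```bash
python3 -c "
from h import *
track();go(.5638,.2105,.237,-20)"
```

```text
flow median [0.03 0.04] iqr [0.35 0.18] rot deg -0.45 inl 11 / 14
t 14.68 tcp [0.5632 0.2102 0.2493] yawdeg -20.0 z [-0. -0. -1.] F [ 0.99  0.1  -3.88] open 0.314 shift [ 0.5  0.5 12.3] wz 0.0001
```

servo_tool(commands="0 0 0 0 0 -2 0;0 0 0 0 0 -2 0;0 0 0 0 0 -2 0;0 0 0 0 0 -2 0;0 0 0 0 0 0 0")

```text
time_s: 15.3
eef_pos: [0.5632, 0.2102, 0.2574]
eef_rot: [0.0, 0.819, 0.574, 0.0]
wrist_force: [-0.3, 0.6, -5.7]
opening: 0.317
grasp_force: 59.2
```

```bash
cat >> h.py <<'E'
def avgF(k=8):
    F=[]
    for _ in range(k): camera("top");F.append(get_obs()["wrist_force"])
    print("F avg",np.mean(F,0).round(2),"sd",np.std(F,0).round(2))
E
python3 -c "
from h import *
track();avgF();go(.5638,.2105,.237,-20)"
```

```text
flow median [0.01 0.01] iqr [0.54 0.17] rot deg 0.05 inl 9 / 14
F avg [ 0.21  0.05 -5.21] sd [0.61 0.63 0.52]
t 15.85 tcp [0.5632 0.2102 0.2573] yawdeg -20.0 z [-1.e-04 -0.e+00 -1.e+00] F [-0.13  1.13 -5.6 ] open 0.32 shift [ 0.5  0.5 20.3] wz 0.0001
```

Load tracks the spring (3.4 N at 20 mm) with no lateral force and the pail still down. Continuing up.

servo_tool(commands="0 0 0 0 0 -2 0;0 0 0 0 0 -2 0;0 0 0 0 0 -2 0;0 0 0 0 0 -2 0;0 0 0 0 0 0 0")

```text
time_s: 16.48
eef_pos: [0.5632, 0.2102, 0.2654]
eef_rot: [0.0, 0.819, 0.574, 0.0]
wrist_force: [-0.1, -0.3, -6.3]
opening: 0.319
grasp_force: 59.2
```

```bash
python3 -c "
from h import *
track();avgF(4);go(.5638,.2105,.237,-20)"
```

```text
flow median [-0.02  0.01] iqr [0.22 0.24] rot deg -0.37 inl 10 / 14
F avg [ 0.69  0.27 -6.18] sd [0.05 0.33 0.16]
t 16.82 tcp [0.5632 0.2102 0.2652] yawdeg -20.0 z [-1.e-04 -0.e+00 -1.e+00] F [ 0.68  0.56 -6.09] open 0.316 shift [ 0.5  0.5 28.2] wz 0.0
```

servo_tool(commands="0 0 0 0 0 -2 0;0 0 0 0 0 -2 0;0 0 0 0 0 -2 0;0 0 0 0 0 0 0")

```text
time_s: 17.32
eef_pos: [0.5632, 0.2103, 0.2715]
eef_rot: [0.0, 0.819, 0.574, 0.0]
wrist_force: [0.3, -0.8, -7.6]
opening: 0.319
grasp_force: 59.3
```

```bash
python3 -c "
from h import *
track();avgF(4);go(.5638,.2105,.237,-20)"
```

```text
flow median [ 1.24 -0.11] iqr [0.43 0.14] rot deg -0.88 inl 11 / 14
F avg [-0.24 -0.   -6.76] sd [0.13 0.56 0.46]
t 17.68 tcp [0.5631 0.2102 0.2712] yawdeg -20.0 z [-2.e-04 -0.e+00 -1.e+00] F [-0.03 -0.25 -6.4 ] open 0.319 shift [ 0.5  0.6 34.2] wz 0.0001
```

servo_tool(commands="0 0 0 0 0 -2 0;0 0 0 0 0 -2 0;0 0 0 0 0 -1 0;0 0 0 0 0 0 0;0 0 0 0 0 0 0")

```text
time_s: 18.3
eef_pos: [0.5631, 0.2102, 0.2762]
eef_rot: [-0.0, 0.819, 0.574, -0.0]
wrist_force: [-0.9, 1.1, -7.3]
opening: 0.319
grasp_force: 59.3
```

```bash
python3 -c "
from h import *
track();avgF(6);track();go(.5638,.2105,.237,-20)
b=cv2.imread('base.png',0);n=side()
for nm,(x0,x1,y0,y1) in {'contents':(268,292,272,288),'bottom':(270,294,292,307),'rimL':(258,270,268,290),'rimR':(291,300,268,290)}.items():
    p=cv2.goodFeaturesToTrack(b[y0:y1,x0:x1],6,.02,3)+np.float32([x0,y0])
    q,s,_=cv2.calcOpticalFlowPyrLK(b,n,p.astype(np.float32),None,winSize=(9,9),maxLevel=2);print(nm,(q-p)[:,0].round(1).tolist())
"
```

```text
flow median [ 1.14 -0.86] iqr [0.25 0.14] rot deg -0.42 inl 9 / 14
F avg [ 0.   -0.39 -7.11] sd [0.34 0.32 0.4 ]
flow median [ 1.11 -1.04] iqr [0.25 0.26] rot deg -0.6 inl 9 / 14
t 18.9 tcp [0.5632 0.2103 0.2763] yawdeg -20.0 z [ 0.  0. -1.] F [ 0.06  0.26 -7.5 ] open 0.317 shift [ 0.4  0.5 39.3] wz 0.0001
contents [[1.0, -1.100000023841858], [1.2000000476837158, -0.8999999761581421], [1.2000000476837158, -1.100000023841858], [0.800000011920929, -0.800000011920929], [2.0999999046325684, -1.100000023841858], [1.100000023841858, -1.0]]
bottom [[-0.5, -1.5]]
rimL [[1.0, -0.6000000238418579], [1.100000023841858, -0.5], [0.800000011920929, -1.0], [0.800000011920929, -0.8999999761581421], [1.0, -1.2000000476837158], [0.800000011920929, -0.699999988079071]]
rimR [[0.5, -0.8999999761581421], [1.0, -1.2999999523162842], [0.8999999761581421, -1.600000023841858], [0.6000000238418579, -1.2000000476837158], [-0.6000000238418579, -0.20000000298023224]]
```

Airborne by about 6 mm: the load has levelled at 5.3 N, tilt is under 1°, and the pail swung about 3.5 mm to -x under the hook. Rising 4 mm more and easing back over its original place.

servo_tool(commands="0 0 0 0 0.7 -1 0;0 0 0 0 0.7 -1 0;0 0 0 0 0.7 -1 0;0 0 0 0 0.7 -1 0;0 0 0 0 0.7 0 0")

```text
time_s: 19.68
eef_pos: [0.5666, 0.209, 0.2805]
eef_rot: [0.0, 0.819, 0.574, 0.0]
wrist_force: [-0.7, -0.3, -7.2]
opening: 0.316
grasp_force: 59.3
```

```bash
python3 -c "
from h import *
track();avgF(10);track();avgF(10);track();go(.5638,.2105,.237,-20)
"
```

```text
flow median [-0.31 -2.8 ] iqr [0.17 0.2 ] rot deg -0.91 inl 12 / 14
F avg [-0.19  0.06 -7.26] sd [0.58 0.3  0.61]
flow median [-0.28 -2.71] iqr [0.19 0.2 ] rot deg -0.74 inl 12 / 14
F avg [ 0.15  0.09 -7.02] sd [0.4  0.29 0.4 ]
flow median [-0.26 -2.72] iqr [0.19 0.19] rot deg -0.75 inl 12 / 14
t 21.12 tcp [0.5665 0.209  0.2803] yawdeg -20.0 z [ 0. -0. -1.] F [ 0.3  -0.23 -7.21] open 0.319 shift [ 0.5 -3.  43.3] wz 0.0
```

The flow (-0.27, -2.72) matches exactly 10 mm straight up (-0.27, -2.68), and the load is about 5.35 N (0.55 kg). Holding still for more than two seconds.

servo_tool(commands="0 0 0 0 0 0 0;0 0 0 0 0 0 0;0 0 0 0 0 0 0;0 0 0 0 0 0 0;0 0 0 0 0 0 0")

```text
time_s: 21.75
eef_pos: [0.5665, 0.2091, 0.2803]
eef_rot: [0.0, 0.819, 0.574, 0.0]
wrist_force: [1.8, -0.2, -7.1]
opening: 0.316
grasp_force: 59.3
```

servo_tool(commands="0 0 0 0 0 0 0;0 0 0 0 0 0 0;0 0 0 0 0 0 0;0 0 0 0 0 0 0;0 0 0 0 0 0 0")

```text
time_s: 22.38
eef_pos: [0.5665, 0.2091, 0.2803]
eef_rot: [-0.0, 0.819, 0.574, -0.0]
wrist_force: [0.7, -0.1, -6.4]
opening: 0.315
grasp_force: 59.3
```

servo_tool(commands="0 0 0 0 0 0 0;0 0 0 0 0 0 0;0 0 0 0 0 0 0;0 0 0 0 0 0 0;0 0 0 0 0 0 0")

```text
time_s: 23.0
eef_pos: [0.5665, 0.2091, 0.2803]
eef_rot: [-0.0, 0.819, 0.574, -0.0]
wrist_force: [-0.0, -0.0, -7.2]
opening: 0.316
grasp_force: 59.3
```

```bash
python3 -c "
from h import *
track();go(.5665,.209,.236,-20)
"
```

```text
flow median [-0.28 -2.71] iqr [0.19 0.2 ] rot deg -0.76 inl 12 / 14
t 23.15 tcp [0.5665 0.2091 0.2803] yawdeg -19.99 z [ 0. -0. -1.] F [-0.05  0.12 -6.87] open 0.319 shift [-0.1  0.  44.3] wz 0.0001
```

servo_tool(commands="0 0 0 0 0 1 0;0 0 0 0 0 1.5 0;0 0 0 0 0 1.5 0;0 0 0 0 0 1.5 0;0 0 0 0 0 1 0")

```text
time_s: 23.78
eef_pos: [0.5665, 0.209, 0.2736]
eef_rot: [-0.0, 0.819, 0.574, -0.0]
wrist_force: [0.1, 0.3, -6.5]
opening: 0.317
grasp_force: 59.3
```

servo_tool(commands="0 0 0 0 0 1 0;0 0 0 0 0 1 0;0 0 0 0 0 1 0;0 0 0 0 0 1 0;0 0 0 0 0 1 0")

```text
time_s: 24.4
eef_pos: [0.5665, 0.2091, 0.2688]
eef_rot: [0.0, 0.819, 0.574, 0.0]
wrist_force: [-0.2, 0.9, -6.4]
opening: 0.317
grasp_force: 59.4
```

servo_tool(commands="0 0 0 0 0 1 0;0 0 0 0 0 1 0;0 0 0 0 0 1 0;0 0 0 0 0 1.5 0;0 0 0 0 0 1.5 0")

```text
time_s: 25.02
eef_pos: [0.5664, 0.209, 0.2627]
eef_rot: [-0.0, 0.819, 0.574, -0.0]
wrist_force: [-1.3, -1.2, -5.1]
opening: 0.315
grasp_force: 59.4
```

```bash
python3 -c "
from h import *
track();avgF(4);go(.5665,.209,.236,-20)
"
```

```text
flow median [0.86 0.1 ] iqr [0.33 0.08] rot deg -0.16 inl 14 / 14
F avg [-0.45  0.33 -5.66] sd [0.26 0.45 0.36]
t 25.38 tcp [0.5665 0.209  0.2629] yawdeg -20.0 z [ 2.e-04 -0.e+00 -1.e+00] F [-0.85  1.08 -5.66] open 0.315 shift [-0.  -0.  26.9] wz 0.0
```

Set down softly within about 2 mm. Lowering to slacken, dropping the point below the bail, then backing out to -x.

servo_tool(commands="0 0 0 0 0 2 0;0 0 0 0 0 3 0;0 0 0 0 0 3 0;0 0 0 0 0 4 0;0 0 0 0 0 4 0")

```text
time_s: 26.0
eef_pos: [0.5666, 0.209, 0.2467]
eef_rot: [0.0, 0.819, 0.574, 0.0]
wrist_force: [-0.5, -0.2, -3.3]
opening: 0.321
grasp_force: 59.7
```

servo_tool(commands="0 0 0 0 0 4 0;0 0 0 0 0 4 0;0 0 0 0 0 4 0;0 0 0 0 0 4 0;0 0 0 0 0 4 0")

```text
time_s: 26.62
eef_pos: [0.5666, 0.2091, 0.2267]
eef_rot: [0.0, 0.819, 0.574, 0.0]
wrist_force: [0.4, -0.6, -2.5]
opening: 0.317
grasp_force: 60.0
```

servo_tool(commands="0 0 0 0 0 4 0;0 0 0 0 0 4 0;0 0 0 0 0 4 0;0 0 0 0 0 4 0;0 0 0 0 0 2.5 0")

```text
time_s: 27.25
eef_pos: [0.5664, 0.209, 0.2079]
eef_rot: [-0.0, 0.819, 0.574, -0.0]
wrist_force: [0.8, -0.1, -2.0]
opening: 0.321
grasp_force: 60.0
```

```bash
python3 -c "
from h import *
track();avgF(4);go(.5665,.209,.2085,-20)
"
```

```text
flow median [ 0.74 -0.07] iqr [2.2  0.25] rot deg 0.37 inl 8 / 14
F avg [ 0.01  0.56 -1.52] sd [0.57 0.59 0.5 ]
t 27.6 tcp [0.5666 0.2091 0.2085] yawdeg -20.0 z [ 3.e-04  1.e-04 -1.e+00] F [ 0.32  0.98 -1.53] open 0.319 shift [-0.1 -0.1 -0. ] wz 0.0001
```

servo_tool(commands="0 0 0 0 -3 0 0;0 0 0 0 -4 0 0;0 0 0 0 -5 0 0;0 0 0 0 -5 0 0;0 0 0 0 -5 0 0")

```text
time_s: 28.22
eef_pos: [0.5454, 0.2168, 0.2083]
eef_rot: [0.0, 0.819, 0.574, 0.0]
wrist_force: [0.4, 0.4, -2.0]
opening: 0.315
grasp_force: 60.0
```

servo_tool(commands="0 0 0 0 -4 0 0;0 0 0 0 -3 0 0;0 0 0 0 0 0 0;0 0 0 0 0 -4 0;0 0 0 0 0 -4 0")

```text
time_s: 28.85
eef_pos: [0.5394, 0.2189, 0.2167]
eef_rot: [0.0, 0.819, 0.574, 0.0]
wrist_force: [-0.0, 0.9, -1.2]
opening: 0.317
grasp_force: 60.0
```

```bash
python3 -c "
from h import *
track();avgF(4);go(.5665,.209,.2085,-20)
cv2.imwrite('pics/n1.png',camera('side'))
"
```

```text
flow median [1.27 0.2 ] iqr [6.21 0.34] rot deg -0.06 inl 7 / 14
F avg [-0.13  0.02 -1.87] sd [0.42 0.6  0.69]
t 29.2 tcp [0.5392 0.2189 0.2161] yawdeg -20.0 z [-3.e-04 -1.e-04 -1.e+00] F [ 0.08 -0.85 -0.82] open 0.318 shift [ 0.  29.1  7.6] wz 0.0
```

servo_tool(commands="0 0 0 0 0 -4 0;0 0 0 0 0 -5 0;0 0 0 0 0 -6 0;0 0 0 0 0 -6 0;0 0 0 0 0 -6 0")

```text
time_s: 29.88
eef_pos: [0.5393, 0.219, 0.2439]
eef_rot: [0.0, 0.819, 0.574, 0.0]
wrist_force: [0.0, 0.6, -2.1]
opening: 0.315
grasp_force: 60.0
```

```bash
python3 -c "
from h import *
avgF(4)"
```

```text
F avg [ 0.51 -0.03 -1.78] sd [0.46 0.4  0.56]
```

servo_tool(commands="0 0 0 0 0 -10 0;0 0 0 0 0 -15 0;0 0 0 0 0 -20 0;0 0 0 0 0 -15 0;0 0 0 0 0 -13 0")

```text
time_s: 30.7
eef_pos: [0.5394, 0.219, 0.3177]
eef_rot: [0.0, 0.819, 0.574, 0.0]
wrist_force: [0.4, 0.4, -1.7]
opening: 0.317
grasp_force: 59.9
```

```bash
python3 -c "
from h import *
track();avgF(4);go(.5358,-.2378,.3155,-13.8)"
```

```text
flow median [1.21 0.15] iqr [10.03  0.49] rot deg 0.11 inl 9 / 14
F avg [-0.23  0.14 -2.17] sd [0.37 0.5  0.36]
t 31.05 tcp [0.5388 0.2189 0.3152] yawdeg -19.99 z [-1.8e-03 -3.0e-04 -1.0e+00] F [-0.63  0.76 -1.66] open 0.318 shift [-4.302e+02  1.533e+02 -1.000e-01] wz -0.1081
```

Unhooked: only the scale's own weight is left and the pail is in place. Returning over the bracket.

servo_tool(commands="0 0 -0.054 0 0 -5 0;0 0 -0.054 0 0 0 0;0 0 0 -15 4 0 0;0 0 0 -30 7 0 0;0 0 0 -40 10 0 0")

```text
time_s: 31.68
eef_pos: [0.5389, 0.1302, 0.3207]
eef_rot: [-0.0, 0.787, 0.617, -0.0]
wrist_force: [0.6, -0.7, -2.1]
opening: 0.321
grasp_force: 60.0
```

servo_tool(commands="0 0 0 -45 11 0 0;0 0 0 -45 11 0 0;0 0 0 -45 11 0 0;0 0 0 -45 11 0 0;0 0 0 -45 11 0 0")

```text
time_s: 32.3
eef_pos: [0.5382, -0.1025, 0.3209]
eef_rot: [-0.0, 0.788, 0.616, -0.0]
wrist_force: [0.3, 0.3, -2.2]
opening: 0.32
grasp_force: 60.0
```

servo_tool(commands="0 0 0 -45 10 0 0;0 0 0 -40 9 0 0;0 0 0 -30 7 0 0;0 0 0 -19 4 0 0;0 0 0 0 0 0 0")

```text
time_s: 32.92
eef_pos: [0.5356, -0.2387, 0.3207]
eef_rot: [-0.0, 0.788, 0.616, -0.0]
wrist_force: [0.4, 0.6, -1.8]
opening: 0.319
grasp_force: 60.0
```

```bash
python3 -c "
from h import *
get_obs();camera('top');camera('top');go(.5358,-.2378,.1555,-13.8)"
```

```text
t 33.02 tcp [ 0.5361 -0.2369  0.3211] yawdeg -13.82 z [-3.e-04  8.e-04 -1.e+00] F [ 0.89 -0.56 -1.42] open 0.322 shift [ -1.    0.  165.6] wz -0.0003
```

servo_tool(commands="0 0 0 -1 0 15 0;0 0 0 0 0 25 0;0 0 0 0 0 30 0;0 0 0 0 0 30 0;0 0 0 0 0 20 0")

```text
time_s: 33.65
eef_pos: [0.5351, -0.2366, 0.1985]
eef_rot: [-0.001, 0.787, 0.618, -0.0]
wrist_force: [0.5, -0.3, -1.6]
opening: 0.319
grasp_force: 60.0
```

servo_tool(commands="0 0 0 0 0 12 0;0 0 0 0 0 10 0;0 0 0 0 0 6 0;0 0 0 0 0 5 0;0 0 0 0 0 0 0")

```text
time_s: 34.28
eef_pos: [0.5359, -0.2385, 0.1682]
eef_rot: [-0.0, 0.787, 0.617, -0.0]
wrist_force: [-0.9, 0.0, -2.4]
opening: 0.319
grasp_force: 60.0
```

```bash
python3 -c "
from h import *
avgF(4);go(.5358,-.2378,.1555,-13.8)"
```

```text
F avg [-0.38  0.13 -1.79] sd [0.39 0.58 0.78]
t 34.48 tcp [ 0.5362 -0.2387  0.1688] yawdeg -13.81 z [ 7.e-04 -5.e-04 -1.e+00] F [ 0.    0.11 -1.57] open 0.319 shift [ 0.8 -0.6 13.3] wz -0.0002
```

servo_tool(commands="0 0 0 1 -0.5 3 0;0 0 0 0 0 3 0;0 0 0 0 0 2.5 0;0 0 0 0 0 2 0;0 0 0 0 0 1.5 0")

```text
time_s: 35.1
eef_pos: [0.5357, -0.2374, 0.1561]
eef_rot: [-0.0, 0.787, 0.617, -0.0]
wrist_force: [0.1, 0.2, -1.6]
opening: 0.316
grasp_force: 60.0
```

servo_tool(commands="0 0 0 0 0 0.8 0;0 0 0 0 0 0 0;0 0 0 0 0 0 0")

```text
time_s: 35.48
eef_pos: [0.5358, -0.2374, 0.1555]
eef_rot: [0.0, 0.787, 0.617, 0.0]
wrist_force: [0.5, 0.3, -2.3]
opening: 0.317
grasp_force: 60.1
```

```bash
python3 -c "
from h import *
avgF(5);go(.5358,-.2378,.1555,-13.8)"
```

```text
F avg [ 0.65 -0.1  -1.62] sd [0.51 0.17 0.28]
t 35.73 tcp [ 0.5358 -0.2374  0.1555] yawdeg -13.81 z [ 1.e-04 -1.e-04 -1.e+00] F [ 0.35 -0.35 -1.57] open 0.316 shift [-0.4  0.1  0. ] wz -0.0002
```

servo_tool(commands="0 0 0 0 0 0.5 0;0 0 0 0 0 0 0;0 0 0 0 0 0.5 0;0 0 0 0 0 0 0")

```text
time_s: 36.22
eef_pos: [0.5358, -0.2374, 0.1555]
eef_rot: [0.0, 0.787, 0.617, -0.0]
wrist_force: [-5.0, 2.2, 8.1]
opening: 0.318
grasp_force: 61.3
```

```bash
python3 -c "
from h import *
avgF(5)"
```

```text
F avg [-3.71  2.22  7.42] sd [0.45 0.45 0.28]
```

servo_tool(commands="0 0 0 0 0 0.5 0;0 0 0 0 0 0 0")

```text
time_s: 36.72
eef_pos: [0.5358, -0.2374, 0.1555]
eef_rot: [0.0, 0.787, 0.617, -0.0]
wrist_force: [-5.0, 3.1, 10.7]
opening: 0.32
grasp_force: 61.7
```

```bash
python3 -c "
from h import *
avgF(5);go(.5358,-.2378,.1555,-13.8)"
```

```text
F avg [-5.01  2.75 10.63] sd [0.33 0.42 0.65]
t 36.98 tcp [ 0.5358 -0.2375  0.1555] yawdeg -13.8 z [ 3.e-04 -5.e-04 -1.e+00] F [-5.36  3.32  9.65] open 0.318 shift [-0.3  0.1 -0. ] wz -0.0
```

Seated at exactly the original height. Relieving the press, then releasing.

servo_tool(commands="0 0 0 0 0 -0.7 0;0 0 0 0 0 -0.6 0;0 0 0 0 0 0 0")

```text
time_s: 37.35
eef_pos: [0.5358, -0.2374, 0.1555]
eef_rot: [0.0, 0.787, 0.617, 0.0]
wrist_force: [-2.0, 0.7, 4.0]
opening: 0.319
grasp_force: 60.7
```

```bash
python3 -c "
from h import *
avgF(4);go(.5358,-.2378,.1555,-13.8)"
```

```text
F avg [-2.38  1.18  4.95] sd [0.6  0.33 0.1 ]
t 37.55 tcp [ 0.5358 -0.2375  0.1555] yawdeg -13.81 z [ 2.e-04 -2.e-04 -1.e+00] F [-2.89  1.2   5.11] open 0.321 shift [-0.3  0.1  0. ] wz -0.0002
```

servo_tool(commands="0 0 0 0 0 0 0.4;0 0 0 0 0 0 0.6;0 0 0 0 0 0 1;0 0 0 0 0 0 1;0 0 0 0 0 0 1")

```text
time_s: 38.17
eef_pos: [0.5357, -0.2374, 0.1552]
eef_rot: [-0.0, 0.787, 0.617, 0.0]
wrist_force: [-0.0, -0.2, 0.1]
opening: 0.997
grasp_force: 0.0
```

servo_tool(commands="0 0 0 0 0 0 1;0 0 0 0 0 0 1")

```text
time_s: 38.42
eef_pos: [0.5357, -0.2374, 0.1553]
eef_rot: [0.0, 0.787, 0.617, 0.0]
wrist_force: [-0.4, 0.5, 0.5]
opening: 1.002
grasp_force: 0.0
```

```bash
python3 -c "
from h import *
avgF(3);go(.5358,-.2378,.1555,-13.8)"
```

```text
F avg [-0.23  0.01  0.16] sd [0.55 0.13 0.29]
t 38.58 tcp [ 0.5357 -0.2374  0.1553] yawdeg -13.81 z [ 0. -0. -1.] F [-0.37 -0.13  0.56] open 1.0 shift [-0.4  0.2 -0.2] wz -0.0001
```

Released cleanly. Withdrawing straight up, then aside to compare the bracket and pail with the first images.

servo_tool(commands="0 0 0 0 0 -10 1;0 0 0 0 0 -20 1;0 0 0 0 0 -30 1;0 0 0 0 0 -40 1;0 0 0 0 0 -40 1")

```text
time_s: 39.2
eef_pos: [0.5357, -0.2373, 0.2973]
eef_rot: [0.0, 0.787, 0.617, 0.0]
wrist_force: [0.1, 0.6, 0.1]
opening: 1.001
grasp_force: 0.0
```

servo_tool(commands="0 0 0 30 -30 0 1;0 0 0 45 -45 0 1;0 0 0 45 -45 0 1;0 0 0 30 -30 0 1;0 0 0 0 0 0 1")

```text
time_s: 39.83
eef_pos: [0.4262, -0.0559, 0.2964]
eef_rot: [0.001, 0.786, 0.618, 0.001]
wrist_force: [0.1, -1.0, 0.0]
opening: 0.999
grasp_force: 0.0
```

```bash
python3 -c "
from h import *
go(.5358,-.2378,.1555,-13.8)
for n,R in (('top',{'scale':(398,160,452,200),'pail':(222,160,268,206),'hammer':(310,170,350,270),'block':(305,120,335,155)}),('side',{'scale':(275,120,345,195),'pailbody':(262,272,300,306),'hammer':(285,215,380,240)})):
    a=np.load(n+'.npy').astype(np.uint8);b=np.mean([camera(n).astype(float) for _ in range(4)],0).astype(np.uint8)
    a,b=[cv2.cvtColor(i,cv2.COLOR_BGR2GRAY) for i in(a,b)]
    for k,(x0,y0,x1,y1) in R.items():
        r=cv2.matchTemplate(b[y0-6:y1+6,x0-6:x1+6],a[y0:y1,x0:x1],cv2.TM_CCOEFF_NORMED);_,v,_,l=cv2.minMaxLoc(r)
        s=cv2.phaseCorrelate(np.float32(a[y0:y1,x0:x1]),np.float32(b[y0:y1,x0:x1]),cv2.createHanningWindow((x1-x0,y1-y0),cv2.CV_32F))
        print(n,k,'match',round(v,3),'shift',l[0]-6,l[1]-6,np.round(s[0],2))
"
```

```text
t 39.83 tcp [ 0.4262 -0.0559  0.2964] yawdeg -13.63 z [ 2.e-03 -5.e-04 -1.e+00] F [ 0.07 -0.97  0.  ] open 0.999 shift [-151.   149.1  141.3] wz 0.003
top scale match 0.985 shift 0 0 [-0.   -0.05]
top pail match 0.876 shift 0 1 [-0.13  1.22]
top hammer match 0.423 shift 0 6 [ 0.13 -0.19]
top block match 0.999 shift 0 0 [ 0.13 -0.03]
side scale match 0.994 shift 0 0 [0.07 0.52]
side pailbody match 0.914 shift 1 0 [1.54 0.05]
side hammer match 0.976 shift 0 0 [-0.05  0.58]
```

The scale is back with zero shift, the pail is within about 3 mm of its start, and the others are unmoved. Only the arm hides the hammer in the top view; the side view shows no shift. Handing in.

```bash
python3 -c "
from bench import *
print(hand_in())"
```

```text
the job is handed in; nothing more can be done
None
```

I weighed the scrap pail at about 5.3 N (roughly 0.55 kg), held about 1 cm clear for more than two seconds, set it down about 3 mm from where it stood (it shifted 2–4 mm as it left the table), and hung the scale back in its bracket; handed in at about 40 s.

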